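# Press home the push rivets of a dust-filter cover, crosswise

## Task

The cover of the grey dust-filter box has been laid back on its seal with a white push rivet in each corner, the rivet pins still standing up. With a fingertip, lightly press the pins fully home one at a time and crosswise, so that the seal beds evenly: first the pin at the corner beside the black hose spigot, then the one diagonally opposite, then the other pin at the spigot's end, and last the remaining one. Lift nothing, and leave the box, the amber tin on its cover and the things beside it where they stand.

Things in the scene. Friction and masses are not known exactly. Their poses are not given: they have to be found in the camera images.
- filter_box: Light-grey box with a slate-blue cover, 150 x 110 mm, loose on rubber feet (about 1.8 kg), at any heading. Origin: centre of its underside; x along its length, y across, z up. Cover's top 63.5 mm up, a raised panel 86 x 50 mm in its middle 65.5 mm. In each corner at x = +-58, y = +-39 mm a rivet: white collar 20 mm wide, 2 mm thick, with its pin standing in it.
- spigot (a point): Outer end of the black ribbed hose spigot (31 mm thick, 29 mm long, its axis 30 mm above the box's underside) on the box's +x end face at y = +30 mm, beside the (+x, +y) corner.
- pin_1_top (a point): Top of the rivet pin at the corner beside the spigot (first pin): white round head of 13 mm diameter, slightly domed. Standing fully up its top is 74.4 mm above the box's underside, home it is 68.4 mm (2.9 mm above the collar).
- pin_2_top (a point): Top of the rivet pin diagonally opposite the first (second pin), same form and heights.
- pin_3_top (a point): Top of the other rivet pin at the spigot's end (third pin), same form and heights.
- pin_4_top (a point): Top of the last rivet pin, diagonally opposite the third, same form and heights.
- pin_1 (a joint): How far pin 1 is pressed in, m: 0 fully up, 0.006 home against its hard stop. It slides straight down against a steady 4 N of friction and stays where it is left; pins start 0 to 1.5 mm in.
- pin_2 (a joint): The same for pin 2.
- pin_3 (a joint): The same for pin 3.
- pin_4 (a joint): The same for pin 4.
- amber_tin: Round amber plastic tin, 39 mm diameter, 18 mm high, standing loose on the raised panel near the middle of the cover (its top about 84 mm above the table). Origin at the centre of its underside. To be left alone.
- blower: Red rubber dust blower with a black nozzle, 51 mm diameter, 88 mm high, standing on the table to the left of the box. Origin at the centre of its underside. To be left alone.
- loupe: Black eye loupe, 34 mm diameter, 28 mm high, on the table to the right of the box. Origin at the centre of its underside. To be left alone.
- driver_green: Small screwdriver with a green band, 90 mm long, 12 mm thick, lying on the table to the left of the box. Origin under its middle. To be left alone.

How it is judged:
By the outcome, as a careful person would: the job done as asked, in the order asked, and still so for the second after the job is handed in, with the robot touching nothing.
It also fails if it takes over 51 s, if anything falls off the work surface, if the arm or the gripper's body presses on something with over 40 N, if the wrist force passes 120 N, or if a joint passes its speed limit or range.

## Robot

A 7-joint arm with a two-finger parallel gripper is mounted at the origin on a cart in front of the work surface, level with it; the furniture and walls round the work are solid. World frame = base frame: x ahead of the robot, y to its left, z up, the work surface at z = 0. Lengths are in m, angles in rad, forces in N, time in s.
With the tool pointing down it reaches from about 0.4 to 0.85 m from the base axis. Payload 4.5 kg.
Tool frame: the origin (TCP) lies at the very end of the fingers, on their centre line; the grasp point (between the pads) lies 19 mm behind it (r.grip_point_offset is the distance from the TCP to the grasp point, in m); y points along the fingers, x is the direction in which the jaws open and shut, and the axes are right-handed (so a half turn about y gives the same grasp; the last joint's range is limited). The gripper opens to 88 mm and grips with 3 to 60 N. Pads are 18 mm wide; open, the fingers measure 123 mm over their backs; the gripper's body (75 mm by 187 mm) begins 45 mm behind the grasp point.
Start: joints at [1.21, 0.689, -0.195, 1.565, 0.157, 0.902, -0.215], TCP at [0.24, -0.577, 0.213] pointing down, gripper open.
Joint ranges: [-3.01, 3.01], [-0.46, 2.08], [-1.47, 1.51], [0.13, 2.56], [-1, 4.14], [0.04, 2.09], [-2.66, 2.66]. Speed limits (rad/s): [2.57, 2.57, 3.14, 3.14, 3.14, 3.14, 3.14].

## Interface

Orientations are given as a unit quaternion [x, y, z, w].
In Python, from plant import get_state, snapshot, camera_params, job, r gives the robot as it stands.
- The arm moves only by the tool carry_out, never from a script. Its arguments are lists of equal length, an entry for each row: "offset": the shift along the world's x, y, z in m, a list of three; "twist": the turn about the world's z in degrees. In form: {"offset": [[tx, ty, tz], ...], "twist": [twist, ...]}. A call has 1 to 8 rows; each row shifts and turns the commanded pose from where the row before left it; what a row does not reach is not made up. A row lasts 1/8 s, in which the tool goes at most 62.5 mm and 10.7 degrees, less where a joint would pass 70% of its speed; a pose out of reach is approached as far as the arm can. A call with a gripper value outside its range is refused whole. "grip" is the finger opening in m, from 0 to 0.0881, set as the call begins (left out, the last holds). The fingers move at their own pace and stop on an object; "newtons" is the grip in N (left out, the last holds). Time passes only in rows, so rows that do not move let the fingers close. It gives the time, the measured TCP pose, the force and the opening at its end, in the units of the state.
- get_state(): the state, without advancing time (a new reading comes with each control period).
- snapshot(name): name is "side" or "top" or "wrist"; returns the picture (400x640x3 uint8, red, green, blue); there is no depth.
- camera_params(name): a dict with "camera_matrix" (3x3 intrinsics, pixels), "eye" and "orientation" of the camera in the world. Camera axes: x right, y up, looking along -z (the intrinsics and any distortion apply to the point x, -y, -z); pixel columns grow to the right and rows downward; lengths in m; the calibration is good to about 2 mm. A picture is of the moment at which its call begins: read the wrist's pose just before it. camera_params takes no time and is no camera call; for the wrist camera it gives the pose at the moment of the call.
- job.finish_job(): hands the job in, once; it reports no verdict.
The state is a dict: "clock": time; "q": joint angles; "qd": joint speeds; "joint_torque": joint torques, N m; "tool_pos": TCP position; "eef_rot": TCP orientation; "contact_force": force on the tool from outside, world axes, zero at the start; "moment": the same for the moment, N m; "opening": opening from 0.0 (shut) to 1.0 (fully open).
Only numpy, scipy, OpenCV 4.12 (cv2) and the standard library are available. Lean on these libraries where they do the work, as an engineer would, in place of code of your own. Each camera call takes 0.05 s, during which the arm holds its last target. There are 200 camera calls.

## Working session

There is one attempt and no reset: what is moved stays moved. The work goes in short steps, Python scripts to look and compute and a tool call to move; the robot and the scene stay as the last step left them, time stands still between calls to the robot, and variables do not carry over. Pictures are saved under pics/ and viewed, about 8 in all and at most 12, crops included, and the job is handed in when it is done.

Besides the shell and the picture viewer there is one more tool, called after "Emit:" by a JSON object that holds its "api" and its "payload", one argument or row to a line. carry_out: Moves the arm, as the interface text tells. Its arguments: {"type":"object","properties":{"offset":{"type":"array"},"twist":{"type":"array"},"grip":{"type":"number"},"newtons":{"type":"number"}},"required":["offset","twist"]}

```bash
mkdir -p pics; python3 - <<'E'
from plant import *
import cv2
for n in("top","side"):
    p=camera_params(n);print(n,p)
    cv2.imwrite(f"pics/{n}0.png",snapshot(n)[:,:,::-1])
s=get_state();print({k:s[k] for k in("clock","tool_pos","eef_rot","contact_force","opening")})
E
```

```text
top {'camera_matrix': array([[388.44527835,   0.        , 314.56730595],
       [  0.        , 388.44527835, 195.66133094],
       [  0.        ,   0.        ,   1.        ]]), 'eye': array([ 0.47838708, -0.0858863 ,  1.03103183]), 'orientation': array([-0.01786293,  0.01757908,  0.71246368, -0.70126129])}
side {'camera_matrix': array([[517.82241385,   0.        , 321.70614677],
       [  0.        , 517.82241385, 201.10661896],
       [  0.        ,   0.        ,   1.        ]]), 'eye': array([0.13023461, 0.79489759, 0.60545595]), 'orientation': array([-0.11315177,  0.50616388,  0.83194785, -0.19712326])}
{'clock': 0.1, 'tool_pos': array([ 0.24009572, -0.57640244,  0.21271324]), 'eef_rot': array([-0.58808597,  0.39270591, -0.39171773,  0.58863756]), 'contact_force': array([ 0.80947944, -0.92735946,  0.47017079]), 'opening': 0.997900034873885}
```

View pics/top0.png

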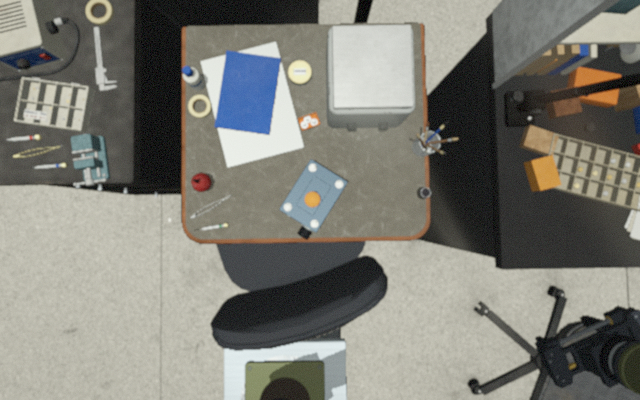

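View pics/side0.png

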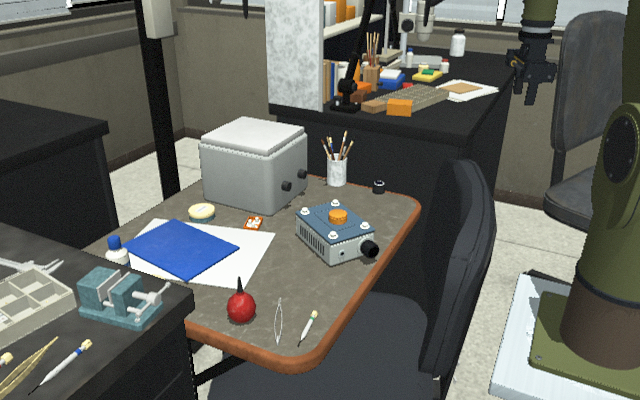

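The top view shows the spigot at about (305,232), with the pins at about (314,224), (312,164), (287,207) and (339,184). The side view confirms the spigot faces the robot. I'll enlarge both.

```bash
python3 - <<'E'
import cv2,numpy as np
a=cv2.imread("pics/top0.png")[150:245,265:360];b=cv2.imread("pics/side0.png")[190:270,285:385]
a=cv2.resize(a,(570,570),interpolation=cv2.INTER_CUBIC)
b=cv2.resize(b,(800,640),interpolation=cv2.INTER_CUBIC)[:600]
cv2.imwrite("pics/ta.png",a);cv2.imwrite("pics/sb.png",b)
E
```

```text
(no output)
```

View pics/ta.png

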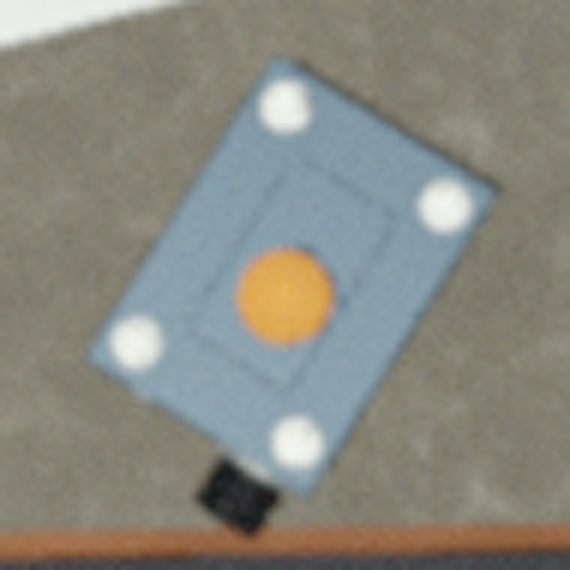

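View pics/sb.png

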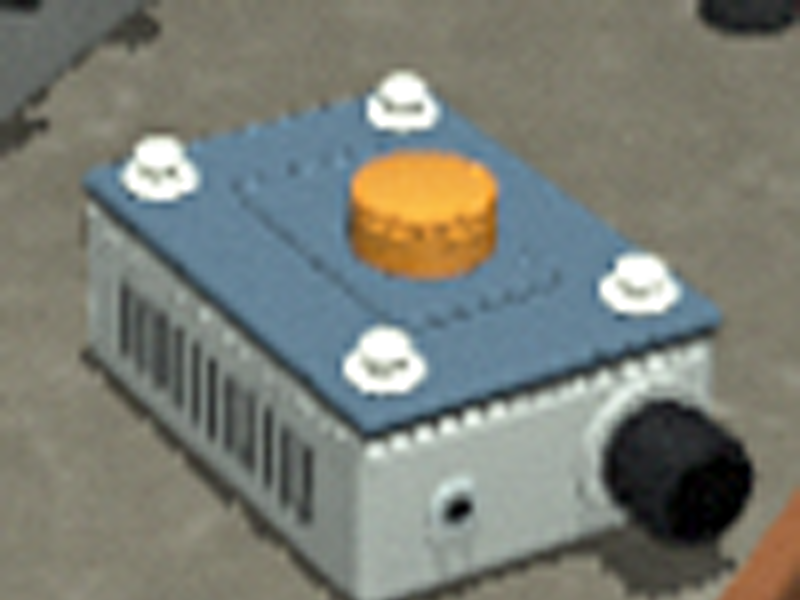

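Reading collar centres off the crops. Top crop: p1 (297,441), p2 (285,106), p3 (135,342), p4 (445,206). Side crop: p1 (640,286), p2 (160,178), p3 (384,364), p4 (403,108).

```bash
cat >h.py <<'E'
import numpy as np
from scipy.spatial.transform import Rotation as R
from scipy.optimize import least_squares
PIN=np.array([[58,39],[-58,-39],[58,-39],[-58,39]])/1000
def proj(p,X):
    c=R.from_quat(p["orientation"]).inv().apply(np.atleast_2d(X)-p["eye"])
    K=p["camera_matrix"]; c=c*[1,-1,-1]; u=c@K.T; return u[:,:2]/u[:,2:]
def pins(v,z):
    c,s=np.cos(v[2]),np.sin(v[2]); xy=PIN@np.array([[c,s],[-s,c]])+v[:2]
    return np.c_[xy,np.full(4,z)]
def fit(obs,x0=(.45,-.08,2.1)):
    return least_squares(lambda v:np.concatenate([((proj(p,pins(v,z))-uv)*w).ravel() for p,uv,z,w in obs]),x0)
E
python3 - <<'E'
from h import *; from plant import *
t=(np.array([[297,441],[285,106],[135,342],[445,206]])+.5)/6-.5+[265,150]
s=(np.array([[640,286],[160,178],[384,364],[403,108]])+.5)/8-.5+[285,190]
ot=(camera_params("top"),t,.066,1);os=(camera_params("side"),s,.065,1)
for o in([ot],[os],[ot,os]):
    f=fit(o);print(f.x,np.degrees(f.x[2]),f.fun.round(2));print(pins(f.x,.07).round(4).tolist())
g=get_state();E=R.from_quat(g["eef_rot"]).as_matrix();print(E.round(3))
w=camera_params("wrist");print(w, E.T@(w["eye"]-g["tool_pos"]))
E
```

```text
[ 0.52814095 -0.0820456   2.56529626] 146.98064874575192 [-0.18  0.21  0.06 -0.04  0.22 -0.02 -0.09 -0.15]
[[0.4583, -0.0831, 0.07], [0.598, -0.081, 0.07], [0.5008, -0.0177, 0.07], [0.5555, -0.1464, 0.07]]
[ 0.52617895 -0.07934883  2.56888693] 147.18637919020003 [ 0.04  0.27 -0.09 -0.56  0.16  0.27 -0.13 -0.07]
[[0.4563, -0.0807, 0.07], [0.5961, -0.078, 0.07], [0.4986, -0.0151, 0.07], [0.5538, -0.1436, 0.07]]
[ 0.52743985 -0.08145976  2.56715223] 147.08698838262586 [-0.36  0.5  -0.22  0.24  0.01  0.32 -0.35  0.09 -0.16 -0.29 -0.12 -1.13
 -0.02 -0.37 -0.19 -0.58]
[[0.4576, -0.0827, 0.07], [0.5973, -0.0802, 0.07], [0.4999, -0.0172, 0.07], [0.5549, -0.1457, 0.07]]
[[ 0.385 -0.001  0.923]
 [-0.923  0.001  0.385]
 [-0.002 -1.    -0.   ]]
{'camera_matrix': array([[290.42448349,   0.        , 321.69187109],
       [  0.        , 290.42448349, 198.96210867],
       [  0.        ,   0.        ,   1.        ]]), 'eye': array([ 0.31047197, -0.54831748,  0.38236822]), 'orientation': array([-0.12200552,  0.08164629, -0.54811135,  0.8234212 ])} [ 0.00087775 -0.16966615  0.07574313]
```

```bash
python3 - <<'E'
from h import *; from plant import *
def tri(a,b):
    f=least_squares(lambda X:np.r_[(proj(T,X)-a).ravel(),(proj(S,X)-b).ravel()],[.4,0,.2]);return f.x.round(3),f.fun.round(1)
T,S=camera_params("top"),camera_params("side")
print("chair right",tri((378,262),(468,165)))
print("case front-left lid corner",tri((330,108),(268,160)))
E
```

```text
chair right (array([ 0.331, -0.236,  0.163]), array([  5.8,  18.9, -19. ,   1.9]))
case front-left lid corner (array([ 0.721, -0.127,  0.144]), array([ 1. ,  1.9, -2.1, -0.4]))
```

Emit:
{"api": "carry_out", "payload": {
  "offset": [
    [0.02,0,0.05],
    [0.04,0,0.03],
    [0.05,0.01,0],
    [0.05,0.03,0],
    [0.05,0.03,0],
    [0.04,0.04,0],
    [0.02,0.05,0],
    [0,0.05,0]
  ],
  "twist": [0,0,0,0,0,0,0,0],
  "grip": 0,
  "newtons": 10
}}

```text
clock: 1.1
tool_pos: [0.5122, -0.3639, 0.2924]
eef_rot: [-0.588, 0.392, -0.391, 0.589]
contact_force: [0.6, -0.1, 0.1]
opening: 0.116
```

Emit:
{"api": "carry_out", "payload": {
  "offset": [
    [-0.01,0.05,0],
    [-0.01,0.05,0],
    [-0.01,0.05,0],
    [-0.01,0.04,-0.02],
    [-0.01,0.02,-0.02],
    [0,0,0],
    [0,0,0]
  ],
  "twist": [0,0,0,0,0,0,0]
}}

```text
clock: 1.98
tool_pos: [0.4613, -0.1583, 0.254]
eef_rot: [0.588, -0.392, 0.393, -0.588]
contact_force: [-0.1, -0.6, 0.2]
opening: 0.005
```

```bash
python3 - <<'E'
from h import *; from plant import *
import cv2,json
w=camera_params("wrist");g=get_state();im=snapshot("wrist")
json.dump({k:np.array(v).tolist() for k,v in w.items()},open("w1.json","w"))
print(w["eye"],g["tool_pos"],g["contact_force"])
uv=proj(w,pins([.52744,-.08146,2.56715],.066));print(uv)
x0,y0=np.clip(uv.min(0)-45,0,None).astype(int);x1,y1=(uv.max(0)+45).astype(int)
c=im[y0:y1,x0:x1,::-1];k=min(800/c.shape[1],600/c.shape[0]);k=int(k)
print(x0,y0,k,c.shape);cv2.imwrite("pics/w1.png",cv2.resize(c,None,fx=k,fy=k,interpolation=cv2.INTER_CUBIC))
E
```

```text
[ 0.53131995 -0.12986907  0.42370399] [ 0.46127498 -0.1582669   0.2539801 ] [-0.11202948 -0.60516023  0.1910356 ]
[[262.44979669 153.60474891]
 [302.32970351  35.05117809]
 [221.2298631   98.2284403 ]
 [341.35025253  97.00728953]]
176 0 3 (198, 210, 3)
```

View pics/w1.png

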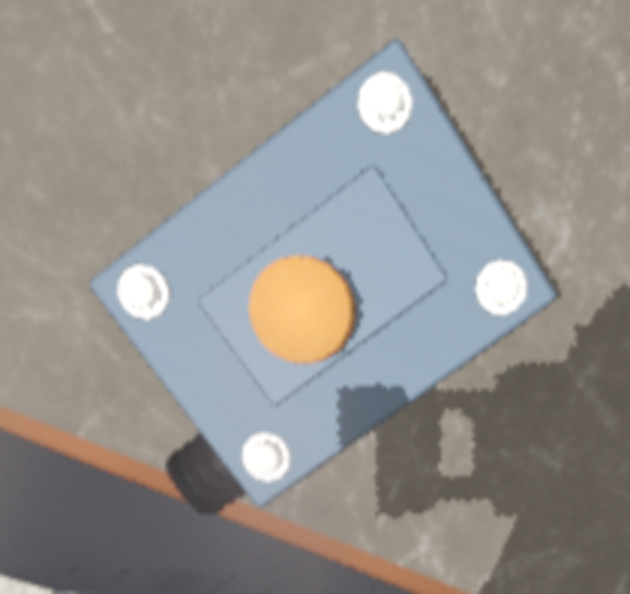

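Wrist crop (x3) collars: p1 (265,457), p2 (385,102), p3 (142,292), p4 (501,287). The spigot is at (205,475), beside p1, as expected.

```bash
python3 - <<'E'
from h import *; from plant import *
import json
w={k:np.array(v) for k,v in json.load(open("w1.json")).items()}
t=(np.array([[297,441],[285,106],[135,342],[445,206]])+.5)/6-.5+[265,150]
s=(np.array([[640,286],[160,178],[384,364],[403,108]])+.5)/8-.5+[285,190]
u=(np.array([[265,457],[385,102],[142,292],[501,287]])+.5)/3-.5+[176,0]
ot=(camera_params("top"),t,.066,1);os=(camera_params("side"),s,.065,1);ow=(w,u,.0655,1)
for o in([ow],[ot,os,ow]):
    f=fit(o);print(f.x,f.fun.round(2));print(pins(f.x,.07).round(4).tolist())
E
```

```text
[ 0.52963688 -0.0825299   2.56865204] [ 0.02  0.26 -0.09 -0.19 -0.18 -0.13  0.26  0.13]
[[0.4598, -0.0839, 0.07], [0.5995, -0.0812, 0.07], [0.502, -0.0183, 0.07], [0.5572, -0.1467, 0.07]]
[ 0.52900656 -0.08233574  2.56846564] [ 0.02 -0.14  0.08 -0.39  0.37 -0.29 -0.02 -0.58 -0.69 -0.68 -0.59 -1.44
 -0.49 -0.75 -0.69 -0.89 -0.31  0.67 -0.46  0.33 -0.5   0.32 -0.11  0.6 ]
[[0.4591, -0.0837, 0.07], [0.5989, -0.081, 0.07], [0.5014, -0.0181, 0.07], [0.5566, -0.1466, 0.07]]
```

Emit:
{"api": "carry_out", "payload": {
  "offset": [
    [0,0.03,0],
    [0,0.03,0],
    [-0.002,0.015,-0.03],
    [0,0,-0.04],
    [0,0,-0.04],
    [0,0,-0.03],
    [0,0,0],
    [0,0,0]
  ],
  "twist": [-8,-8,-6.5,0,0,0,0,0]
}}

```text
clock: 3.02
tool_pos: [0.4597, -0.0827, 0.1144]
eef_rot: [-0.5, 0.499, -0.5, 0.501]
contact_force: [0.1, 0.3, -0.9]
opening: 0.008
```

```bash
python3 - <<'E'
from plant import *
import cv2
im=snapshot("side");cv2.imwrite("pics/s2.png",cv2.resize(im[130:280,260:460,::-1],None,fx=4,fy=4,interpolation=cv2.INTER_CUBIC))
g=get_state();print(g["tool_pos"],g["contact_force"])
E
```

```text
[ 0.45981794 -0.08257985  0.11469871] [ 0.19610196 -0.24869228 -0.40747132]
```

View pics/s2.png

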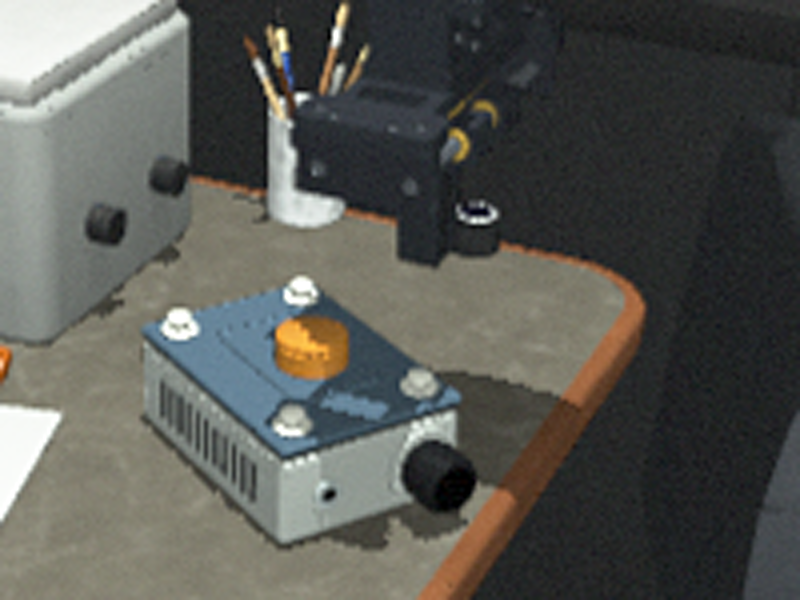

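```bash
python3 - <<'E'
from h import *; from plant import *
S=camera_params("side")
g=get_state();print(g["tool_pos"],R.from_quat(g["eef_rot"]).as_matrix().round(3))
for X in(g["tool_pos"],g["tool_pos"]+[0,0,.05],[.4595,-.083,.073]):print((proj(S,X)-[260,130])*4)
E
```

```text
[ 0.45981794 -0.08257985  0.11469871] [[ 0.001  0.003  1.   ]
 [-1.    -0.001  0.001]
 [ 0.001 -1.     0.003]]
[[418.22178157 294.6424711 ]]
[[423.19353713 205.81780405]]
[[415.11454133 365.5797921 ]]
```

The tip shows at crop (420,262), but the TCP projects to (418,295), so I'll look from the wrist.

```bash
python3 - <<'E'
from h import *; from plant import *
import cv2
w=camera_params("wrist");im=snapshot("wrist")
print(proj(w,get_state()["tool_pos"]),proj(w,[.4595,-.083,.0655]))
cv2.imwrite("pics/w2.png",im[:,:,::-1])
E
```

```text
[[320.29346598 236.12453531]] [[321.21673385 211.11819804]]
```

View pics/w2.png

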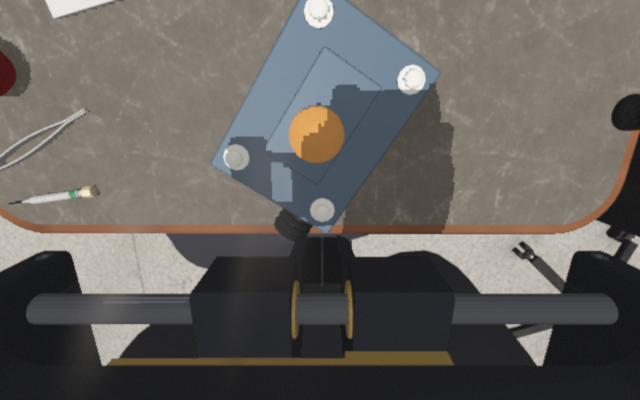

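Emit:
{"api": "carry_out", "payload": {
  "offset": [
    [0,0,-0.01],
    [0,0,-0.01],
    [0,0,-0.01],
    [0,0,-0.004],
    [0,0,-0.002],
    [0,0,-0.001],
    [0,0,0]
  ],
  "twist": [0,0,0,0,0,0,0]
}}

```text
clock: 4.0
tool_pos: [0.4585, -0.0819, 0.0765]
eef_rot: [-0.5, 0.499, -0.5, 0.501]
contact_force: [0.2, -0.1, -0.6]
opening: 0.011
```

Emit:
{"api": "carry_out", "payload": {
  "offset": [
    [0,0,-0.001],
    [0,0,-0.001],
    [0,0,-0.001]
  ],
  "twist": [0,0,0]
}}

```text
clock: 4.38
tool_pos: [0.4585, -0.082, 0.0734]
eef_rot: [-0.501, 0.499, -0.5, 0.501]
contact_force: [0.2, -0.3, -0.6]
opening: 0.003
```

```bash
python3 - <<'E'
from h import *; from plant import *
import cv2
im=snapshot("side");cv2.imwrite("pics/s3.png",cv2.resize(im[170:250,310:390,::-1],None,fx=7,fy=7,interpolation=cv2.INTER_CUBIC))
g=get_state();print(g["tool_pos"],g["contact_force"])
E
```

```text
[ 0.45837954 -0.08193585  0.07331029] [ 0.32558743 -0.08713748  0.24403821]
```

View pics/s3.png

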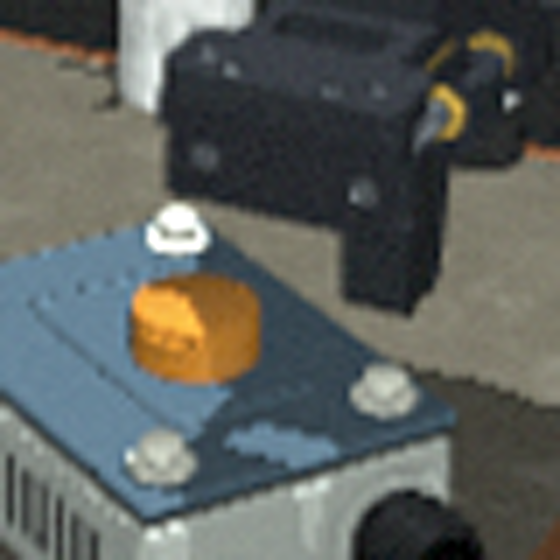

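The tip still hovers about 15–20 mm above pin 1, so it sits short of the stated TCP. I'll go down under force watch.

Emit:
{"api": "carry_out", "payload": {
  "offset": [
    [0,0,-0.002],
    [0,0,-0.002],
    [0,0,-0.002],
    [0,0,-0.001],
    [0,0,-0.001]
  ],
  "twist": [0,0,0,0,0]
}}

```text
clock: 5.05
tool_pos: [0.4584, -0.0819, 0.0654]
eef_rot: [0.501, -0.499, 0.499, -0.501]
contact_force: [-0.2, 0.4, 0.1]
opening: 0.008
```

Emit:
{"api": "carry_out", "payload": {
  "offset": [
    [0,0,-0.001],
    [0,0,-0.001],
    [0,0,-0.001],
    [0,0,-0.001]
  ],
  "twist": [0,0,0,0]
}}

```text
clock: 5.55
tool_pos: [0.4584, -0.0819, 0.0614]
eef_rot: [0.501, -0.499, 0.499, -0.501]
contact_force: [0.4, 0.8, -0.2]
opening: 0.005
```

```bash
python3 - <<'E'
from h import *; from plant import *
import cv2
a=snapshot("side")[170:250,310:390,::-1];b=snapshot("wrist")[170:270,270:370,::-1]
cv2.imwrite("pics/sw4.png",np.hstack([cv2.resize(a,(400,400),interpolation=cv2.INTER_CUBIC),cv2.resize(b,(400,400),interpolation=cv2.INTER_CUBIC)]))
w=camera_params("wrist");print((proj(w,[[.4595,-.083,.0655],[.4595,-.083,.074]])-[270,170])*4+[400,0],get_state()["contact_force"])
E
```

```text
[[609.03877599 268.38989688]
 [609.22341596 292.25807714]] [-0.13904548  0.0155059  -0.56950767]
```

View pics/sw4.png

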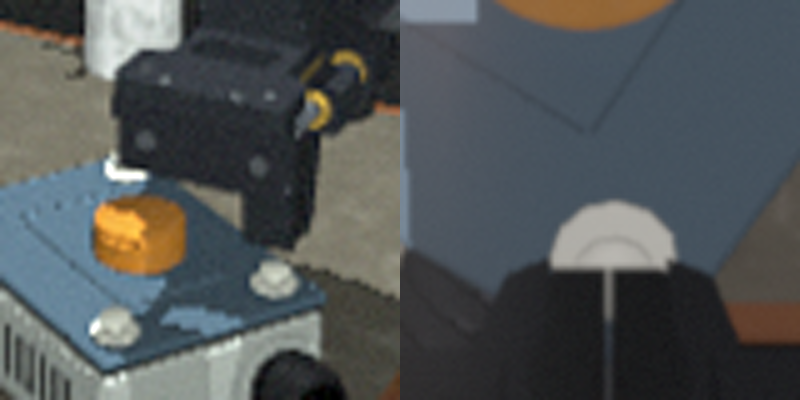

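Wrist view: the tip is centred over pin 1, with the collar at about (614,263) in the crop. From the sight line the tip is at about z=0.082, which is 20 mm above the reported TCP. I'll continue under guard.

Emit:
{"api": "carry_out", "payload": {
  "offset": [
    [0,0,-0.002],
    [0,0,-0.002],
    [0,0,-0.002],
    [0,0,-0.001]
  ],
  "twist": [0,0,0,0]
}}

```text
clock: 6.15
tool_pos: [0.4584, -0.0819, 0.0543]
eef_rot: [0.501, -0.499, 0.499, -0.5]
contact_force: [0.5, 0.6, 0.7]
opening: 0.007
```

Emit:
{"api": "carry_out", "payload": {
  "offset": [
    [0,0,-0.001],
    [0,0,-0.001]
  ],
  "twist": [0,0]
}}

```text
clock: 6.4
tool_pos: [0.4584, -0.0819, 0.0524]
eef_rot: [0.501, -0.499, 0.499, -0.501]
contact_force: [-0.7, -0.2, -0.2]
opening: 0.004
```

Emit:
{"api": "carry_out", "payload": {
  "offset": [
    [0,0,-0.001],
    [0,0,-0.001]
  ],
  "twist": [0,0]
}}

```text
clock: 6.65
tool_pos: [0.4584, -0.0819, 0.0504]
eef_rot: [0.501, -0.499, 0.5, -0.501]
contact_force: [0.4, -0.2, 0.3]
opening: 0.007
```

Emit:
{"api": "carry_out", "payload": {
  "offset": [
    [0,0,-0.001],
    [0,0,0]
  ],
  "twist": [0,0]
}}

```text
clock: 6.9
tool_pos: [0.4584, -0.0819, 0.0494]
eef_rot: [0.501, -0.499, 0.499, -0.501]
contact_force: [-0.4, 0.5, -0.5]
opening: 0.006
```

Emit:
{"api": "carry_out", "payload": {
  "offset": [
    [0,0,-0.001],
    [0,0,-0.001]
  ],
  "twist": [0,0]
}}

```text
clock: 7.15
tool_pos: [0.4585, -0.082, 0.0475]
eef_rot: [-0.5, 0.499, -0.5, 0.501]
contact_force: [0.3, 0.7, 4.5]
opening: 0.006
```

Emit:
{"api": "carry_out", "payload": {
  "offset": [
    [0,0,-0.001],
    [0,0,0]
  ],
  "twist": [0,0]
}}

```text
clock: 7.4
tool_pos: [0.4585, -0.082, 0.0465]
eef_rot: [-0.501, 0.499, -0.5, 0.501]
contact_force: [-0.1, 0.3, 3.3]
opening: 0.007
```

Contact: about 4 N of friction, starting near z=0.048.

Emit:
{"api": "carry_out", "payload": {
  "offset": [
    [0,0,-0.001],
    [0,0,-0.001],
    [0,0,0]
  ],
  "twist": [0,0,0]
}}

```text
clock: 7.78
tool_pos: [0.4585, -0.0819, 0.0444]
eef_rot: [0.501, -0.499, 0.499, -0.501]
contact_force: [-0.9, 1.0, 2.6]
opening: 0.008
```

Emit:
{"api": "carry_out", "payload": {
  "offset": [
    [0,0,-0.001],
    [0,0,0]
  ],
  "twist": [0,0]
}}

```text
clock: 8.02
tool_pos: [0.4585, -0.0819, 0.0434]
eef_rot: [-0.501, 0.499, -0.5, 0.501]
contact_force: [-0.2, 0.3, 2.8]
opening: 0.003
```

Emit:
{"api": "carry_out", "payload": {
  "offset": [
    [0,0,-0.0005],
    [0,0,0]
  ],
  "twist": [0,0]
}}

```text
clock: 8.28
tool_pos: [0.4585, -0.082, 0.0432]
eef_rot: [-0.5, 0.499, -0.5, 0.501]
contact_force: [-0.8, 0.0, 5.7]
opening: 0.005
```

Emit:
{"api": "carry_out", "payload": {
  "offset": [
    [0,0,-0.0005],
    [0,0,0]
  ],
  "twist": [0,0]
}}

```text
clock: 8.52
tool_pos: [0.4585, -0.082, 0.0431]
eef_rot: [-0.5, 0.499, -0.5, 0.501]
contact_force: [-1.5, 0.3, 11.4]
opening: 0.006
```

Pin 1 is home: hard stop at reading 0.0432, force rising to 11 N. Next, over the tin to pin 2.

Emit:
{"api": "carry_out", "payload": {
  "offset": [
    [0,0,0.02],
    [0,0,0.02],
    [0.03,0,0],
    [0.05,0.001,0],
    [0.04,0.001,0],
    [0.02,0,-0.01],
    [0,0,-0.015],
    [0,0,-0.005]
  ],
  "twist": [0,0,0,0,0,0,0,0]
}}

```text
clock: 9.52
tool_pos: [0.5957, -0.0799, 0.0506]
eef_rot: [0.502, -0.501, 0.498, -0.499]
contact_force: [-0.0, 0.0, -0.2]
opening: 0.003
```

```bash
python3 - <<'E'
from h import *; from plant import *
import cv2
a=snapshot("side")[150:230,280:360,::-1];w=camera_params("wrist");b=snapshot("wrist")[170:270,270:370,::-1]
cv2.imwrite("pics/sw5.png",np.hstack([cv2.resize(a,(400,400),interpolation=cv2.INTER_CUBIC),cv2.resize(b,(400,400),interpolation=cv2.INTER_CUBIC)]))
g=get_state();print((proj(w,[[.5993,-.081,.0655]])-[270,170])*4+[400,0],g["tool_pos"],g["contact_force"],g["clock"])
E
```

```text
[[608.94547404 283.3375253 ]] [ 0.59615428 -0.0800426   0.05139671] [0.08940287 0.36368951 0.09398204] 9.625
```

View pics/sw5.png

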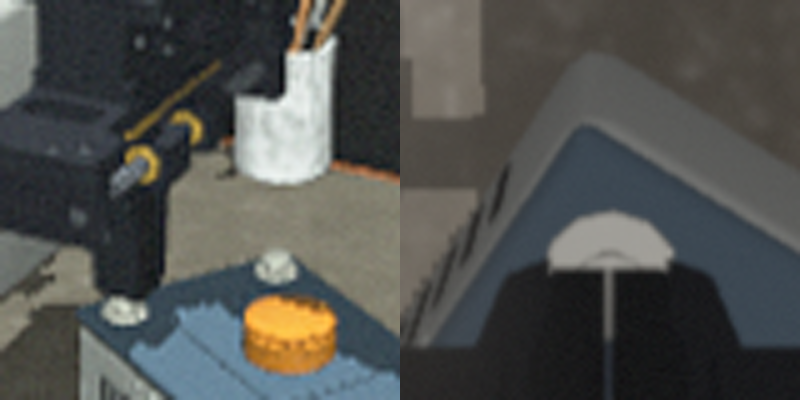

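The tip is over pin 2, about 2–3 mm short in x. I'll correct that and descend.

Emit:
{"api": "carry_out", "payload": {
  "offset": [
    [0.0025,-0.0007,0],
    [0,0,-0.001],
    [0,0,-0.001],
    [0,0,-0.001],
    [0,0,-0.001],
    [0,0,0]
  ],
  "twist": [0,0,0,0,0,0]
}}

```text
clock: 10.38
tool_pos: [0.6009, -0.0806, 0.0486]
eef_rot: [0.501, -0.499, 0.5, -0.501]
contact_force: [-0.4, 0.5, 2.5]
opening: 0.001
```

Emit:
{"api": "carry_out", "payload": {
  "offset": [
    [0,0,-0.001],
    [0,0,-0.001],
    [0,0,0]
  ],
  "twist": [0,0,0]
}}

```text
clock: 10.75
tool_pos: [0.6009, -0.0806, 0.0464]
eef_rot: [0.501, -0.499, 0.499, -0.501]
contact_force: [0.2, 0.5, 4.3]
opening: 0.007
```

Emit:
{"api": "carry_out", "payload": {
  "offset": [
    [0,0,-0.001],
    [0,0,-0.001],
    [0,0,0]
  ],
  "twist": [0,0,0]
}}

```text
clock: 11.12
tool_pos: [0.6009, -0.0806, 0.0443]
eef_rot: [-0.501, 0.499, -0.499, 0.501]
contact_force: [-0.5, -0.1, 1.7]
opening: 0.005
```

Emit:
{"api": "carry_out", "payload": {
  "offset": [
    [0,0,-0.0008],
    [0,0,0]
  ],
  "twist": [0,0]
}}

```text
clock: 11.38
tool_pos: [0.601, -0.0806, 0.0436]
eef_rot: [0.501, -0.499, 0.499, -0.501]
contact_force: [-0.6, -0.2, 3.2]
opening: 0.001
```

Emit:
{"api": "carry_out", "payload": {
  "offset": [
    [0,0,-0.0005],
    [0,0,0]
  ],
  "twist": [0,0]
}}

```text
clock: 11.62
tool_pos: [0.6009, -0.0806, 0.0433]
eef_rot: [0.501, -0.499, 0.499, -0.501]
contact_force: [-1.0, -0.0, 4.1]
opening: 0.003
```

Emit:
{"api": "carry_out", "payload": {
  "offset": [
    [0,0,-0.0006],
    [0,0,0]
  ],
  "twist": [0,0]
}}

```text
clock: 11.88
tool_pos: [0.601, -0.0806, 0.0432]
eef_rot: [-0.5, 0.499, -0.5, 0.501]
contact_force: [-1.9, 0.5, 8.8]
opening: 0.007
```

Pin 2 is home at the same stop height. On to pin 3.

Emit:
{"api": "carry_out", "payload": {
  "offset": [
    [0,0,0.02],
    [0,0,0.015],
    [-0.03,0.02,0],
    [-0.04,0.0225,0],
    [-0.03,0.02,0],
    [0,0,-0.015],
    [0,0,-0.012],
    [0,0,0]
  ],
  "twist": [0,0,0,0,0,0,0,0]
}}

```text
clock: 12.88
tool_pos: [0.5016, -0.0189, 0.0496]
eef_rot: [0.5, -0.5, 0.5, -0.5]
contact_force: [-0.0, -0.6, 0.1]
opening: 0.006
```

Emit:
{"api": "carry_out", "payload": {
  "offset": [
    [0,0,0],
    [0,0,0]
  ],
  "twist": [0,0]
}}

```text
clock: 13.12
tool_pos: [0.5014, -0.0185, 0.0507]
eef_rot: [-0.5, 0.499, -0.5, 0.501]
contact_force: [0.5, -0.4, 0.0]
opening: 0.007
```

```bash
python3 - <<'E'
from h import *; from plant import *
import cv2
w=camera_params("wrist");b=snapshot("wrist")[170:270,270:370,::-1]
cv2.imwrite("pics/w6.png",cv2.resize(b,(400,400),interpolation=cv2.INTER_CUBIC))
g=get_state();print((proj(w,[[.5015,-.018,.0655]])-[270,170])*4,g["tool_pos"],g["contact_force"],g["clock"])
E
```

```text
[[198.55929738 305.00317368]] [ 0.50130606 -0.01840604  0.05074699] [-0.33304554  0.5434544   0.05535558] 13.175
```

View pics/w6.png

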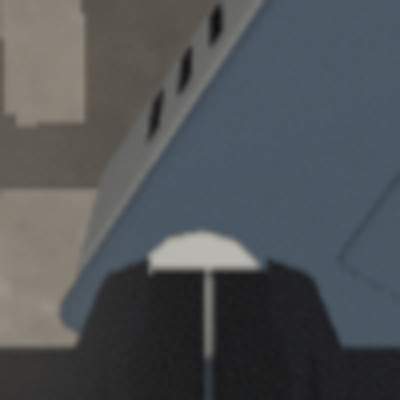

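Pin 3's collar is centred on the seam (col 208). Descending.

Emit:
{"api": "carry_out", "payload": {
  "offset": [
    [0,0,-0.001],
    [0,0,-0.001],
    [0,0,-0.001],
    [0,0,-0.001],
    [0,0,0]
  ],
  "twist": [0,0,0,0,0]
}}

```text
clock: 13.8
tool_pos: [0.5011, -0.0182, 0.0466]
eef_rot: [-0.5, 0.499, -0.5, 0.501]
contact_force: [0.4, -0.5, 3.8]
opening: 0.004
```

Emit:
{"api": "carry_out", "payload": {
  "offset": [
    [0,0,-0.001],
    [0,0,-0.001],
    [0,0,-0.0008],
    [0,0,0]
  ],
  "twist": [0,0,0,0]
}}

```text
clock: 14.3
tool_pos: [0.501, -0.0182, 0.0436]
eef_rot: [-0.501, 0.499, -0.5, 0.501]
contact_force: [0.2, -0.2, 2.5]
opening: 0.003
```

Emit:
{"api": "carry_out", "payload": {
  "offset": [
    [0,0,-0.0005],
    [0,0,0]
  ],
  "twist": [0,0]
}}

```text
clock: 14.55
tool_pos: [0.5011, -0.0181, 0.0433]
eef_rot: [-0.5, 0.499, -0.5, 0.501]
contact_force: [-0.0, -0.4, 4.3]
opening: 0.008
```

Emit:
{"api": "carry_out", "payload": {
  "offset": [
    [0,0,-0.0006],
    [0,0,0]
  ],
  "twist": [0,0]
}}

```text
clock: 14.8
tool_pos: [0.5011, -0.0181, 0.0431]
eef_rot: [-0.5, 0.499, -0.5, 0.501]
contact_force: [-1.1, 0.3, 9.5]
opening: 0.003
```

Pin 3 is home. Crossing above the tin to pin 4.

Emit:
{"api": "carry_out", "payload": {
  "offset": [
    [0,0,0.02],
    [0,0,0.02],
    [0.016,-0.0385,0],
    [0.02,-0.045,0],
    [0.02,-0.045,0],
    [0,0,-0.016],
    [0,0,-0.016],
    [0,0,0]
  ],
  "twist": [0,0,0,0,0,0,0,0]
}}

```text
clock: 15.8
tool_pos: [0.5553, -0.1444, 0.0489]
eef_rot: [0.502, -0.5, 0.497, -0.501]
contact_force: [0.6, -0.0, 0.7]
opening: 0.006
```

Emit:
{"api": "carry_out", "payload": {
  "offset": [
    [0,0,0],
    [0,0,0]
  ],
  "twist": [0,0]
}}

```text
clock: 16.05
tool_pos: [0.557, -0.1458, 0.051]
eef_rot: [-0.501, 0.499, -0.499, 0.501]
contact_force: [0.0, 0.2, 0.3]
opening: 0.002
```

```bash
python3 - <<'E'
from h import *; from plant import *
w=camera_params("wrist");b=snapshot("wrist")
g=get_state();print(proj(w,[[.557,-.1465,.0655]]),g["tool_pos"],g["contact_force"],g["clock"])
m=(b.min(2)>130);m[:215]=m[:215]; ys,xs=np.nonzero(m[215:240,285:360]);print(len(xs),xs.min()+285 if len(xs) else 0,xs.max()+285 if len(xs) else 0,ys.min()+215 if len(ys) else 0)
E
```

```text
[[321.57338367 246.22818151]] [ 0.55710745 -0.14608724  0.05107713] [0.04170804 0.03376702 0.04109675] 16.1
126 309 333 229
```

Emit:
{"api": "carry_out", "payload": {
  "offset": [
    [0,0,-0.001],
    [0,0,-0.001],
    [0,0,-0.001],
    [0,0,-0.001],
    [0,0,0]
  ],
  "twist": [0,0,0,0,0]
}}

```text
clock: 16.73
tool_pos: [0.5569, -0.1467, 0.0468]
eef_rot: [0.501, -0.499, 0.5, -0.501]
contact_force: [-0.2, -0.3, 2.7]
opening: 0.004
```

Emit:
{"api": "carry_out", "payload": {
  "offset": [
    [0,0,-0.001],
    [0,0,-0.001],
    [0,0,-0.001],
    [0,0,0]
  ],
  "twist": [0,0,0,0]
}}

```text
clock: 17.23
tool_pos: [0.557, -0.1467, 0.0436]
eef_rot: [0.501, -0.499, 0.5, -0.5]
contact_force: [-0.8, 0.1, 2.8]
opening: 0.008
```

Emit:
{"api": "carry_out", "payload": {
  "offset": [
    [0,0,-0.0006],
    [0,0,0]
  ],
  "twist": [0,0]
}}

```text
clock: 17.48
tool_pos: [0.557, -0.1467, 0.0432]
eef_rot: [0.501, -0.499, 0.5, -0.501]
contact_force: [-1.4, -0.2, 5.7]
opening: 0.005
```

Emit:
{"api": "carry_out", "payload": {
  "offset": [
    [0,0,-0.0006],
    [0,0,0]
  ],
  "twist": [0,0]
}}

```text
clock: 17.73
tool_pos: [0.5569, -0.1467, 0.0431]
eef_rot: [0.501, -0.499, 0.5, -0.5]
contact_force: [-2.3, 0.5, 10.1]
opening: 0.004
```

Emit:
{"api": "carry_out", "payload": {
  "offset": [
    [0,0,0.02],
    [0,0,0.05],
    [0,0,0.05],
    [0,-0.03,0.05],
    [0,-0.05,0.03],
    [0,-0.05,0],
    [0,-0.05,0],
    [0,0,0]
  ],
  "twist": [0,0,0,0,0,0,0,0]
}}

```text
clock: 18.73
tool_pos: [0.5548, -0.3327, 0.2415]
eef_rot: [0.5, -0.501, 0.502, -0.497]
contact_force: [0.2, -0.2, -1.2]
opening: 0.01
```

```bash
python3 - <<'E'
from h import *; from plant import *
import cv2
a=snapshot("side");b=snapshot("top");cv2.imwrite("pics/top7.png",b[:,:,::-1])
o=cv2.imread("pics/side0.png");f=a[:,:,::-1]
c=[cv2.resize(i[190:270,285:385],(400,320),interpolation=cv2.INTER_CUBIC) for i in(o,f)]
t=[cv2.resize(i[150:245,265:360],(400,280),interpolation=cv2.INTER_CUBIC) for i in(cv2.imread("pics/top0.png"),b[:,:,::-1])]
cv2.imwrite("pics/fin.png",np.vstack([np.hstack(c),np.hstack(t)]))
g=get_state();print(g["tool_pos"],g["contact_force"],g["clock"])
E
```

```text
[ 0.55661123 -0.3262893   0.24164366] [ 0.39853225 -0.23072882 -0.07742299] 18.825
```

View pics/fin.png

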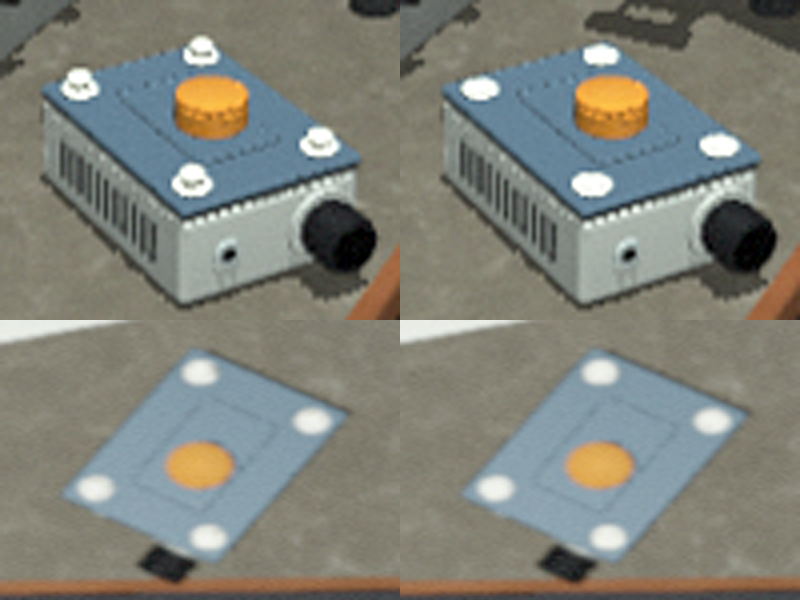

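All four pins are low and even in the side view. The box and tin are at the same pixels as before, and the arm is clear.

```bash
python3 -c "
from plant import *
print(job.finish_job())"
```

```text
the job is handed in; nothing more can be done
None
```

All four pins are pressed home in the order you asked: the one beside the spigot, then its diagonal, then the other at the spigot's end, then the last. I used the closed fingertips and handed the job in at about 19 s.

- **Pins:** each slid at roughly 3–4 N. All four then stopped at the same tool height (0.0431–0.0432 m), where the force rose to 9–11 N. The last side view shows all four pins low and even.
- **Box and tin:** both are at the same pixels as before in the top and side views. I did not compare the blower, loupe and screwdriver before and after, but the arm stayed well clear of them.
- **Disagreement:** the closed fingertips sat about 25 mm above the reported TCP, measured against the nominal 68.4 mm home height. I found the depth by contact force rather than from the reported TCP height.

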